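Put a hexagonal check valve back in its sloping stock tray, nameplate up

ROBOT

A 6-joint arm with a two-finger parallel gripper is mounted at the origin on the work surface. World frame = base frame: x ahead of the robot, y to its left, z up, the work surface at z = 0. Lengths are in mm, angles in rad, forces in N, time in s.
With the tool pointing down it reaches from about 275 to 750 mm from the base axis. Payload 10.2 kg.
Tool frame: the origin (TCP) lies at the very end of the fingers, on their centre line; the grasp point (between the pads) lies ctrl.grip_depth behind it (ctrl.grip_depth is the distance from the TCP to the grasp point, in mm); z points along the fingers, y is the direction in which the jaws open and shut (so a half turn about z gives the same grasp; the last joint's range is limited). The gripper opens to 85 mm and grips with 20 to 120 N. Pads are 22 mm wide; open, the fingers measure 114 mm over their backs; the gripper's body (76 mm by 85 mm) begins 54 mm behind the grasp point. The pads swing forward as they close: fully open they stand 13 mm farther back than shut.
Start: joints at [-1.349, 0.313, 1.498, -0, 1.331, -0.223], TCP at [225.884, -473.928, 231.294] pointing down, gripper open.
Joint ranges: [-2.94, 2.94], [-0.97, 2.17], [0.19, 2.56], [-1.23, 4.37], [0.02, 3.11], [-2.88, 2.88]. Speed limits (rad/s): [2.39, 2.39, 3.01, 3.14, 3.14, 3.14].

INTERFACE

Orientations are given as a unit quaternion [w, x, y, z].
In Python, from rig import telemetry, eyes, ctrl, nets gives the robot as it stands. The module is installed in compiled form; this text tells all that it offers.
- The arm moves only by the tool drive_tool, never from a script. Its argument "series" is text: rows parted by semicolons, each of 7 numbers parted by spaces: the shift along the tool's x, y, z normalised to -1 to 1, where 1 is 0.12 m, then the turn, a rotation vector about the tool's x, y, z normalised to -1 to 1, where 1 is 0.5 rad, then the opening, from 0 (shut) to 1 (fully open). In form: tx ty tz wx wy wz hand; .... A call has 1 to 20 rows; each row is the pose to reach, as a shift and turn from the pose measured when the call began, along the tool's axes at that moment; what a row does not reach only later rows make up. A row lasts 1/10 s, in which the tool goes at most 50 mm and 8.59 degrees, less where a joint would pass 70% of its speed; a pose out of reach is approached as far as the arm can. A call with a number of a shift or a turn outside -1 to 1 is refused whole. A call with a gripper value outside its range is refused whole. The fingers move at their own pace and stop on an object; "newtons" is the grip in N (left out, the last holds). Time passes only in rows, so rows that repeat a pose let the fingers close. It gives the time, the measured TCP pose, the force and the opening at its end, in the units of the state.
- telemetry.sense(): the state, without advancing time (a new reading comes with each control period).
- eyes.capture(name): name is "scene" or "top" or "wrist"; returns a dict with "frame" (420x560x3 uint8, red, green, blue), "fx", "fy", "cx", "cy" (pixels), "view" (4x4, takes a point from world to camera coordinates). Camera axes: x right, y up, looking along -z (the intrinsics and any distortion apply to the point x, -y, -z); pixel columns grow to the right and rows downward; lengths in mm; the calibration is good to about 2 mm. A picture is of the moment at which its call begins. There is no depth.
- ctrl.finish_job(): hands the job in, once; it reports no verdict.
Trained networks look in a picture, given as the dict that the camera call returned (one of the last four; its "shot" number tells which), for a name from the list of things; names that differ only in an ending like _2 or _b are one class to them, and where a whole thing is asked for, a point or a joint stands for the part that bears it (a point fixed in the world has none). Each returns a list of dicts, best first, with "confidence" (0 to 1); they miss things now and then, are a little off and sometimes report something else, mostly with a low value. They report only what shows in the picture. A call takes as long as a camera call. They do not tell look-alikes from the thing itself.
- nets.spot_in(name, picture): "rect" ([left, top, right, bottom] in pixels, round what is visible of it).
The state is a dict: "time_s": time; "joints": joint angles; "dq": joint speeds; "tau": joint torques, N m; "eef_pos": TCP position; "ee_rot": TCP orientation; "force": force on the tool from outside, world axes, zero at the start; "wrist_torque": the same for the moment, N m; "grip_width": opening from 0.0 (shut) to 1.0 (fully open).
Only numpy, scipy, OpenCV 4.12 (cv2) and the standard library are available. Lean on these libraries where they do the work, as an engineer would, in place of code of your own. Each camera call takes 0.05 s, during which the arm holds its last target. There are 200 camera calls.

TASK

The hexagonal check valve lying on the two timber bearers has to go back into stock so that its nameplate can be read. Roll it over on the bearers until the flat with the nameplate faces straight up, then lay it lengthways in the empty sloping tray, nameplate still up and its lower end down against the tray's front lip (either end may be the lower one); set it down on the slope rather than letting it drop. Leave the stock in the other two trays and the loose things on the bench where they are.

Things in the scene. Friction and masses are not known exactly. Their poses are not given: they have to be found in the camera images.
- valve: The check valve: aluminium hexagonal bar 130 mm long, 50 across flats, with a round 36 mm spigot 18 long at each end; 166 overall, about 0.6 kg. Origin in its middle, x along it, z out of the flat with the nameplate (dark blank plate 66 x 23). It starts on a flat across the bearers, nameplate on a slanting upper flat, 60 degrees from the top on either side: one roll by one flat brings it up.
- rest: Fixed plywood board 150 x 220 x 10 mm at any yaw, with two timber bearers along y (25 wide, 220 long, tops 40 above the bench) centred at x = -45 and +45: between them, under the valve's middle, a gap 65 wide and 30 deep for fingers. Origin under its centre, z up. The valve rolls along y; resting, its middle is 65 above the bench. It starts within 25 of the middle of the bearers.
- tray_empty_seat (a point): Where the valve's middle comes to lie in the empty tray, on the slope and against the lip. x points up the slope (30 degrees above level; the low end and its lip face the robot), y across, z square out of the slope. Tops of the two cross rails: 25 mm below (along -z), centred at x = -45 and +45, each 25 wide, gap between 65 wide, 30 deep. Inner face of the lip: x = -83.
- tray_empty: The empty one of three like grey sheet-steel sloping trays, fixed, side by side 130 mm apart on a board, in any of the three places. Open above, 112 wide inside, 190 long; its side cheeks stand 10 above the timber cross rails and its front lip 22. The other two trays hold stock. Origin under its centre, z up, lip towards -x.
- stock_valve: A second check valve of the same kind, already in stock in another tray, nameplate up: leave it. Origin in its middle, axes as for the valve.
- stock_gauge: A black pressure gauge (96 mm in diameter, 34 mm thick, brass stem), in stock in the third tray: leave it. Origin at the centre of its back.
- gauge: Loose small pressure gauge, 64 mm in diameter, 26 mm high, lying on the bench: leave it. Origin at the centre of its back.
- flange: Loose steel ring flange, 110 mm in diameter, 16 mm high: leave it. Origin at the centre of its underside.
- carton: Loose carton, 110 x 70 x 50 mm high: leave it. Origin at the centre of its underside.
- sealant: Loose can, 60 mm in diameter, 85 mm high: leave it. Origin at the centre of its underside.
- wrench: Loose open wrench, 200 mm long, lying flat: leave it.
- plug: Loose brass plug, 48 mm in diameter, 48 mm high: leave it. Origin at the centre of its underside.
Things that resemble listed ones, but are neither listed nor needed, are in the scene too. What is shaped like the valve but red is not meant.

How it is judged (in metres and radians):
On the way, in this order (a step that is already met when the one before it is completed fails the run):
1. the valve lies on the bearers of the rest with its nameplate facing straight up (within 7 degrees) (angle between valve's own z axis and vertical below 0.12 rad and contact force between valve and rest above 1 N), for 0.2 s.
2. the valve is laid in the seat of the empty tray, lying along the slope with its nameplate up, while the fingers are still on it (x of valve in the frame of tray_empty_seat between -0.015 and 0.015 m and y of valve in the frame of tray_empty_seat between -0.025 and 0.025 m and z of valve in the frame of tray_empty_seat between -0.006 and 0.008 m and angle between the x axis of valve and the x axis of tray_empty_seat, either way round below 0.18 rad and angle between valve's own z axis and vertical below 0.75 rad and contact force between the fingers and valve above 0.3 N), for 0.1 s.
At the end, for the whole second after the job is handed in: The valve rests, still and released, on the rails of the empty tray: its middle within 12 mm of the seat along the slope (so its lower end is at the lip), within 26 mm across, 6 mm below to 8 mm above; lying along the slope within 10 degrees, nameplate flat uppermost (x of valve in the frame of tray_empty_seat between -0.012 and 0.012 m and y of valve in the frame of tray_empty_seat between -0.026 and 0.026 m and z of valve in the frame of tray_empty_seat between -0.006 and 0.008 m and angle between the x axis of valve and the x axis of tray_empty_seat, either way round below 0.18 rad and angle between valve's own z axis and vertical below 0.75 rad and contact force between valve and tray_empty above 1 N and linear speed of valve below 0.01 m/s); the robot touches nothing.
It fails at once if the valve falls off its rest or its tray to the bench (height (world z) of valve below 0.048 m).
It fails at once if the stock in the other two trays is shifted more than 15 mm (distance of any of stock_valve, stock_gauge from where it was at the start of the episode above 0.015 m).
It fails at once if a loose thing on the bench is shifted more than 25 mm (distance of any of gauge, flange, carton, sealant, wrench, plug from where it was at the start of the episode above 0.025 m).
It also fails if it takes over 64 s, if anything falls off the work surface, if the arm or the gripper's body presses on something with over 40 N, if the wrist force passes 120 N, or if a joint passes its speed limit or range.

## Working session

There is one attempt and no reset: what is moved stays moved. The work goes in short steps, Python scripts to look and compute and a tool call to move; the robot and the scene stay as the last step left them, time stands still between calls to the robot, and variables do not carry over. Pictures are saved under pics/ and viewed, about 8 in all and at most 12, crops included, and the job is handed in when it is done.

Besides the shell and the picture viewer there is one more tool, called after ">>>" as name(argument=value, ...) on one line, values as JSON. drive_tool: Moves the arm, as the interface text tells. Scaled input: -1 to 1 covers 0.12 m each way for a shift and 0.5 rad each way for a turn. Its arguments: {"type":"object","properties":{"series":{"type":"string"},"newtons":{"type":"number"}},"required":["series"]}

```bash
mkdir -p pics
python3 - <<'E'
from rig import telemetry, eyes, ctrl, nets
import cv2, numpy as np, pickle
s=telemetry.sense(); print(s['eef_pos'],s['ee_rot'],s['time_s'],ctrl.grip_depth)
P={}
for n in ['scene','top']:
    p=eyes.capture(n); P[n]=p
    print(n,p['fx'],p['fy'],p['cx'],p['cy'],np.round(p['view'],3).tolist(),[k for k in p])
    for o in ['valve','rest','tray_empty','stock_gauge']:
        print(o,[(np.round(d['rect']).astype(int).tolist(),round(d['confidence'],2)) for d in nets.spot_in(o,p)])
    cv2.imwrite(f'pics/{n}0.png',cv2.resize(p['frame'][:,:,::-1],(800,600)))
pickle.dump(P,open('p0.pkl','wb'))
E
```

```text
[ 225.81828172 -473.66429525  230.71896616] [-6.68247599e-04  9.75375801e-01  2.20548408e-01  5.04472990e-06] 0.0 18.700000000000003
scene 399.75044871470396 399.75044871470396 270.91220667771785 208.81417381272678 [[0.072, 0.997, 0.009, 57.114], [-0.725, 0.046, 0.687, 327.002], [0.685, -0.056, 0.727, -1458.427], [0.0, 0.0, 0.0, 1.0]] ['frame', 'fx', 'fy', 'cx', 'cy', 'view', 'shot']
valve [([161, 209, 196, 270], 0.82), ([198, 162, 223, 206], 0.76)]
rest [([137, 225, 236, 280], 0.91)]
tray_empty [([411, 180, 491, 252], 0.79), ([109, 189, 124, 240], 0.31)]
stock_gauge [([381, 191, 424, 213], 0.63)]
top 517.205674295934 517.205674295934 281.0798947566089 209.00090397766974 [[0.004, -1.0, 0.008, -84.666], [0.981, 0.006, 0.193, -572.915], [-0.193, 0.007, 0.981, -1336.621], [0.0, 0.0, 0.0, 1.0]] ['frame', 'fx', 'fy', 'cx', 'cy', 'view', 'shot']
valve [([338, 266, 365, 328], 0.94), ([360, 172, 387, 235], 0.65)]
rest [([321, 177, 411, 239], 0.78)]
tray_empty [([78, 187, 141, 267], 0.87)]
stock_gauge [([139, 198, 177, 246], 0.8)]
```

View pics/top0.png

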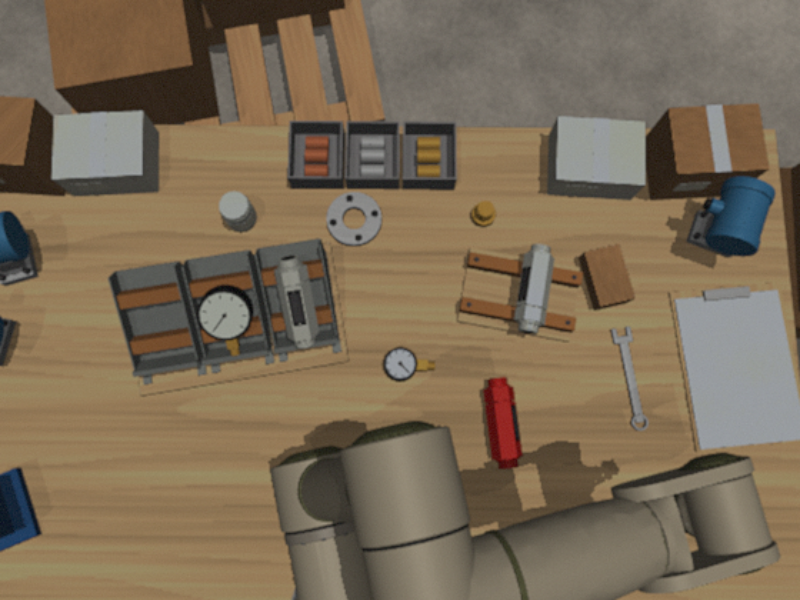

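View pics/scene0.png

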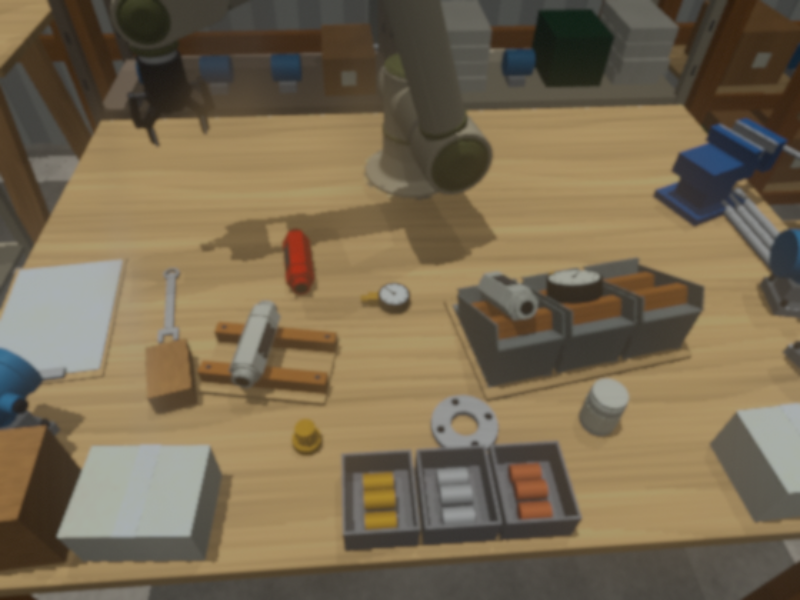

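The picture shows three candidates. The silver valve on the bearers is at top (535,290), with its dark plate on the left, +y, slanting flat. The red look-alike lies on the bench at (503,422), and the stock valve is in the right-hand tray at (297,300). I choose the one on the bearers. The empty tray is the leftmost, at (155,320). Next is one close crop to check this and measure.

```bash
cat > h.py <<'E'
import numpy as np, cv2
from scipy.spatial.transform import Rotation as R
def proj(p,X):
    V=np.array(p['view']); c=np.atleast_2d(X)@V[:3,:3].T+V[:3,3]
    return np.c_[p['cx']+p['fx']*c[:,0]/-c[:,2], p['cy']-p['fy']*c[:,1]/-c[:,2]]
def ray(p,u,v,z):
    V=np.array(p['view']); C=-V[:3,:3].T@V[:3,3]
    d=V[:3,:3].T@np.array([(u-p['cx'])/p['fx'],-(v-p['cy'])/p['fy'],-1])
    return C+d*(z-C[2])/d[2]
def crop(p,x0,y0,w,h,k,grid=10):
    f=cv2.resize(p['frame'][y0:y0+h,x0:x0+w,::-1],None,fx=k,fy=k,interpolation=cv2.INTER_CUBIC)
    for x in range(-(-x0//grid)*grid,x0+w,grid): cv2.putText(f,str(x),(int((x-x0)*k),8),0,.3,(0,0,255)); cv2.line(f,(int((x-x0+.5)*k),10),(int((x-x0+.5)*k),14),(0,0,255))
    for y in range(-(-y0//grid)*grid,y0+h,grid): cv2.putText(f,str(y),(0,int((y-y0+.5)*k)+3),0,.3,(0,0,255))
    return f
def Rq(q): return R.from_quat([q[1],q[2],q[3],q[0]])
def delta(s,p,Rt):
    R0=Rq(s['ee_rot']); t=R0.inv().apply(np.array(p)-s['eef_pos'])/120
    return np.round(t,3), np.round((R0.inv()*Rt).as_rotvec()/.5,3)
E
python3 - <<'E'
from h import *; import pickle
P=pickle.load(open('p0.pkl','rb'))
a=np.hstack([crop(P['top'],315,165,100,75,4),crop(P['top'],70,162,100,75+30,4)[:300]])
b=np.hstack([crop(P['scene'],135,200,100,75,4),crop(P['scene'],400,175,100,75,4)])
cv2.imwrite('pics/c1.png',np.vstack([a,b]))
t=P['top']
for n,u,v,z in [('vfar',379.5,172,65),('vnear',370,231,65),('restTL',330,175,10),('tray',110,224,60)]: print(n,ray(t,u,v,z).round(1))
E
```

```text
vfar [ 675.7 -348.6   65. ]
vnear [ 513.4 -318.1   65. ]
restTL [ 681.  -219.6   10. ]
tray [529.2 373.7  60. ]
```

View pics/c1.png

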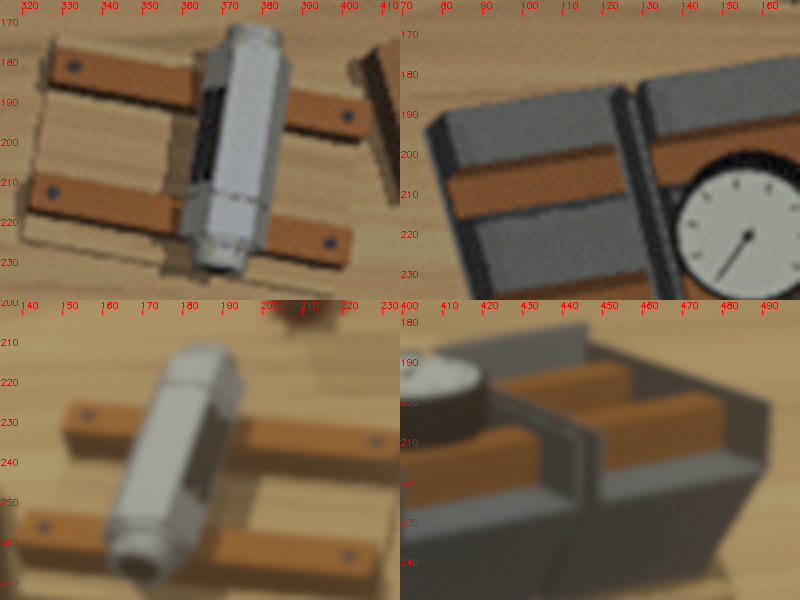

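The crop confirms the choice: the silver valve lies on the bearers, with its plate (top crop, about (366,197)) on the +y flat. Valve middle is about (595,-333), yaw about -10°. The empty tray is on the left, at about (110,224). Moving above the valve.

>>> drive_tool(series="0.4 0 0 0 0 0 1;0.8 0 0 0 0 0 1;1 0 0 0 0 0 1;1 0 0 0 0 0 1")

```text
time_s: 0.9
eef_pos: [336.4, -420.8, 231.3]
ee_rot: [-0.0, 0.975, 0.222, 0.0]
force: [-0.5, -0.7, 0.2]
grip_width: 1.0
```

>>> drive_tool(series="0.4 0 0 0 0 0 1;0.8 0 0 0 0 0 1;1 0 0 0 0 0 1;1 0 0 0 0 0 1")

```text
time_s: 1.3
eef_pos: [446.0, -367.8, 231.0]
ee_rot: [-0.0, 0.975, 0.224, 0.0]
force: [0.9, -0.2, 0.4]
grip_width: 1.003
```

>>> drive_tool(series="0.4 0 0 0 0 0.3 1;0.8 0.1 -0.1 0 0 0.6 1;0.9 0.1 -0.3 0 0 0.9 1;0.9 0.1 -0.3 0 0 1 1;0.9 0.1 -0.3 0 0 1 1")

```text
time_s: 1.8
eef_pos: [547.7, -332.7, 267.2]
ee_rot: [0.0, 1.0, -0.025, 0.0]
force: [-0.1, -0.3, 0.3]
grip_width: 0.997
```

Run:
```python
from rig import telemetry, eyes, ctrl, nets
from h import *
import pickle
s=telemetry.sense(); print(s['eef_pos'],Rq(s['ee_rot']).as_matrix().round(3),s['time_s'],s['joints'],s['force'])
p=eyes.capture('wrist'); pickle.dump((s,p),open('w1.pkl','wb'))
print(np.round(p['view'],3).tolist(),p['fx'],p['cx'],p['cy'],nets.spot_in('valve',p)[:2])
cv2.imwrite('pics/w1.png',crop(p,0,0,560,420,1.4,40))
```

```text
[ 547.68589549 -332.67010314  267.21535109] [[ 0.999 -0.05   0.   ]
 [-0.05  -0.999 -0.   ]
 [ 0.     0.    -1.   ]] 1.8 [-7.28471178e-01  5.61806768e-01  1.03726680e+00  2.92328059e-04
  1.54212652e+00  8.92025112e-01] [-0.11798036 -0.31643253  0.29488134]
[[-0.05, -0.999, -0.0, -304.686], [0.954, -0.048, -0.296, -488.698], [0.295, -0.015, 0.955, -580.049], [0.0, 0.0, 0.0, 1.0]] 366.75051607040183 281.20656771917373 211.1215253040784 [{'rect': [239.5, 25.9, 317.7, 221.4], 'confidence': 0.88}, {'rect': [201.3, 267.4, 268.8, 395.3], 'confidence': 0.65}]
```

View pics/w1.png

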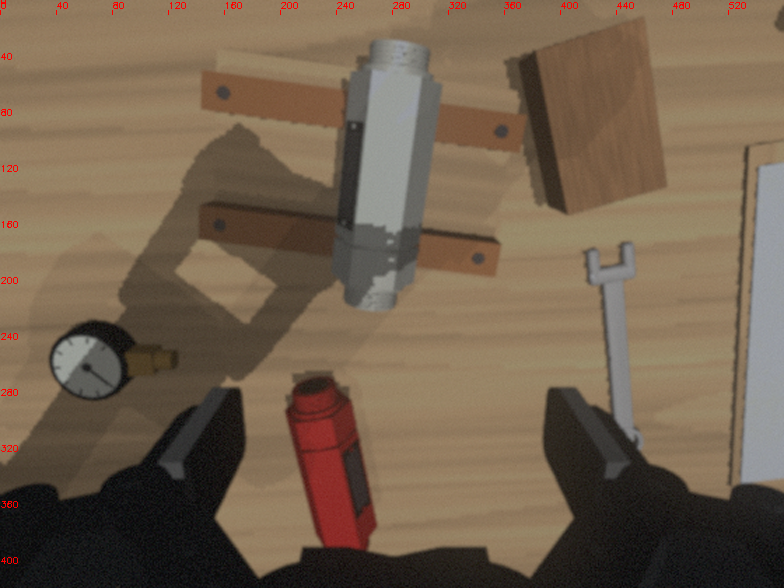

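The picture shows the valve at display (385,175), plate on its left (350,175), with the carton at (590,120) clear to the right. Now fitting the valve and rest poses from corner pixels.

Run:
```python
from h import *; import pickle
from scipy.optimize import least_squares
s,p=pickle.load(open('w1.pkl','rb'))
h=14.43;g=28.87
M=np.array([[65,h,25],[65,-h,25],[-65,h,25],[-65,-h,25],[65,-g,0]])
U=np.array([[371,70],[430,75],[355,281],[401,290],[441,82]])/1.4
f=lambda q:(proj(p,M@R.from_euler('z',q[2]).as_matrix().T+[q[0],q[1],65])-U).ravel()
r=least_squares(f,[595,-333,-.18]); print(r.x,np.degrees(r.x[2]),r.fun.reshape(-1,2).round(1).tolist())
b=[ray(p,u/1.4,v/1.4,40)[:2] for u,v in [(223,93),(502,131),(219,225),(478,258)]]
print(np.round(b,1).tolist(),np.mean(b,0)); b=np.array(b)
for d in (b[0]-b[1],b[2]-b[3]): print(np.degrees(np.arctan2(-d[0],d[1])),np.linalg.norm(d))
print(np.linalg.norm(b[0]-b[2]))
# overlay check top camera: valve in top picture
P=pickle.load(open('p0.pkl','rb'))
q=r.x
for n in P: print(n,proj(P[n],np.array([[83,0,0],[-83,0,0],[65,h,25],[65,-h,25],[-65,h,25],[-65,-h,25]])@R.from_euler('z',q[2]).as_matrix().T+[q[0],q[1],65]).round(0).tolist())
```

```text
[ 5.93759338e+02 -3.31149877e+02 -1.54712643e-01] -8.864381488187894 [[2.2, -1.2], [-4.2, -0.7], [0.3, 3.0], [-0.9, -0.2], [2.8, -0.4]]
[[656.0, -223.1], [622.3, -410.6], [567.7, -207.1], [533.9, -394.0]] [ 594.98106208 -308.69914465]
-10.198423103575458 190.43026408252038
-10.248147418876707 189.9611567139419
89.76582265026516
scene [[169.0, 267.0], [185.0, 214.0], [175.0, 254.0], [163.0, 253.0], [188.0, 213.0], [177.0, 212.0]]
top [[378.0, 172.0], [370.0, 232.0], [373.0, 175.0], [384.0, 177.0], [367.0, 223.0], [378.0, 224.0]]
```

```bash
cat >> h.py <<'E'
def down(psi): # tool x at yaw psi, z down
    c,s_=np.cos(psi),np.sin(psi); return R.from_matrix(np.array([[c,s_,0],[s_,-c,0],[0,0,-1]]))
def lean(psi,th,slope=0): # slope: valve axis up by slope; th: roll about valve axis
    ax=np.array([np.cos(psi),np.sin(psi),0]); lat=np.array([-np.sin(psi),np.cos(psi),0])
    Rs=R.from_rotvec(-slope*lat); a2=Rs.apply(ax)
    return R.from_rotvec(th*a2)*Rs*down(psi)
E
python3 - <<'E'
from rig import telemetry
from h import *; import pickle
_,p=pickle.load(open('w1.pkl','rb')); s=telemetry.sense()
a=ray(p,401/1.4,55/1.4,65);b=ray(p,371/1.4,300/1.4,65); print(a,b,(a+b)/2,np.linalg.norm(a-b),np.degrees(np.arctan2(*(a-b)[1::-1])))
c=np.array([594,-332,65]); Rt=lean(np.radians(-10.2),np.radians(-30)); z=Rt.as_matrix()[:,2]; print(Rt.as_matrix().round(2))
for d in (-110,21): print(d,c+d*z,*delta(s,c+d*z,Rt))
E
```

```text
[ 669.88908011 -343.11155592   65.        ] [ 513.32986127 -314.77917479   65.        ] [ 591.60947069 -328.94536536   65.        ] 159.1022087313981 -10.257747467930727
[[ 0.98 -0.15 -0.09]
 [-0.18 -0.85 -0.49]
 [ 0.    0.5  -0.87]]
-110 [ 603.73966072 -277.86924156  160.26279442] [ 0.449 -0.477  0.886] [-1.048 -0.067  0.254]
21 [ 592.14061023 -342.33405388   46.81346652] [0.379 0.065 1.831] [-1.048 -0.067  0.254]
```

>>> drive_tool(series="0.15 -0.16 0.2 -0.3 0 0.1 1;0.3 -0.32 0.4 -0.6 -0.05 0.2 1;0.44 -0.45 0.6 -0.9 -0.06 0.25 1;0.44 -0.45 0.6 -1 -0.06 0.25 1;0.44 -0.45 0.6 -1 -0.06 0.25 1", newtons=40)

```text
time_s: 2.4
eef_pos: [602.1, -279.6, 192.6]
ee_rot: [0.246, 0.965, -0.083, -0.023]
force: [-0.9, -0.0, 0.4]
grip_width: 1.001
```

Run:
```python
from rig import telemetry
from h import *
s=telemetry.sense()
c=np.array([593,-330.5,65]); Rt=lean(np.radians(-10.2),np.radians(-30)); z=Rt.as_matrix()[:,2]
for d in (-100,-30,21): print(d,c+d*z,*delta(s,c+d*z,Rt))
print(s['joints'].round(2) if hasattr(s['joints'],'round') else s['joints'])
```

```text
-100 [ 601.85423702 -281.2902196   151.60254038] [ 0.002 -0.151  0.307] [-0.049  0.001  0.014]
-30 [ 595.6562711  -315.73706588   90.98076211] [ 0.002 -0.136  0.89 ] [-0.049  0.001  0.014]
21 [ 591.14061023 -340.83405388   46.81346652] [ 0.002 -0.126  1.315] [-0.049  0.001  0.014]
[-0.43  0.63  1.2  -0.52  1.22  1.47]
```

Go in to 30 mm above the grasp, then take one wrist check.

>>> drive_tool(series="0 -0.15 0.3 -0.05 0 0 1;0 -0.14 0.6 -0.05 0 0 1;0 -0.14 0.8 -0.05 0 0 1;0 -0.14 0.8 -0.05 0 0.01 1")

```text
time_s: 2.8
eef_pos: [593.9, -312.6, 97.8]
ee_rot: [0.256, 0.962, -0.086, -0.026]
force: [-0.0, 0.5, 0.6]
grip_width: 1.001
```

Run:
```python
from rig import telemetry,eyes
from h import *
s=telemetry.sense(); p=eyes.capture('wrist')
cv2.imwrite('pics/w2.png',crop(p,0,0,560,420,1.4,40))
c=np.array([593,-330.5,65]); Rt=lean(np.radians(-10.2),np.radians(-30)); z=Rt.as_matrix()[:,2]
for d in (0,21): print(d,c+d*z,*delta(s,c+d*z,Rt))
print(proj(p,np.array([[83,0,65],[-83,0,65],[65,14.4,90],[65,-14.4,90]]+[[0,0,0]])[:4]@R.from_euler('z',-10.2,degrees=True).as_matrix().T+[593,-330.5,0])*1.4)
```

```text
0 [ 593.  -330.5   65. ] [ 0.021 -0.008  0.311] [-0.005  0.013  0.002]
21 [ 591.14061023 -340.83405388   46.81346652] [ 0.022 -0.007  0.486] [-0.005  0.013  0.002]
[[391.48265185 101.80633059]
 [391.85294393 518.88579798]
 [390.96319582 163.63169656]
 [471.60384175 161.0046294 ]]
```

View pics/w2.png

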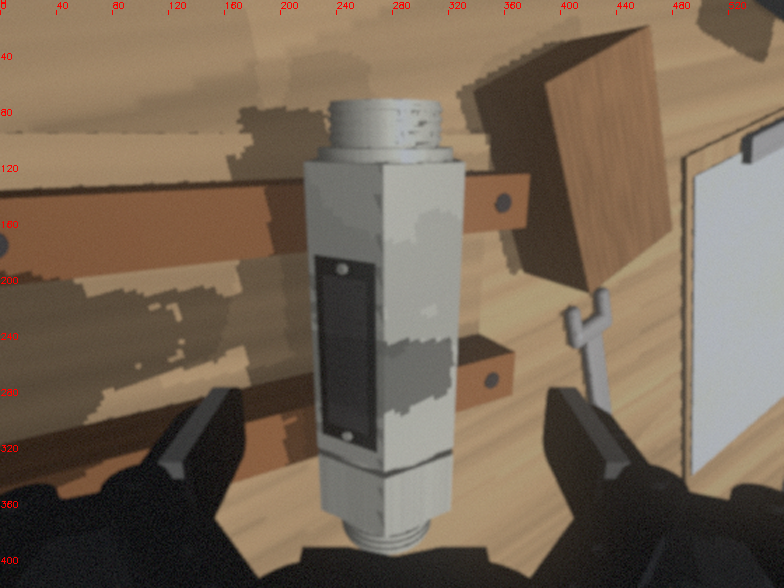

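The view is dead-on the edge between the two upper flats (x=384). The valve sits about 3 mm left of the finger centre. Correct for that, enter and close.

>>> drive_tool(series="0.02 -0.03 0.15 0 0.01 0 1;0.02 -0.03 0.3 0 0.01 0 1;0.02 -0.03 0.4 0 0.01 0 1;0.02 -0.03 0.48 0 0.01 0 1;0.02 -0.03 0.48 0 0.01 0 1;0.02 -0.03 0.48 0 0.01 0 0.7;0.02 -0.03 0.48 0 0.01 0 0.6;0.02 -0.03 0.48 0 0.01 0 0.5;0.02 -0.03 0.48 0 0.01 0 0.4;0.02 -0.03 0.48 0 0.01 0 0.3;0.02 -0.03 0.48 0 0.01 0 0.3;0.02 -0.03 0.48 0 0.01 0 0.3", newtons=40)

```text
time_s: 4.05
eef_pos: [593.3, -337.5, 49.3]
ee_rot: [0.258, 0.962, -0.086, -0.021]
force: [-0.1, 3.7, 4.5]
grip_width: 0.578
```

Gripped (opening about 49 mm across the flats). Plan the lift and 60° roll.

```bash
cat >> h.py <<'E'
def go(s,c,psi,th,d,slope=0):
    Rt=lean(np.radians(psi),np.radians(th),np.radians(slope)); return delta(s,np.array(c)+d*Rt.as_matrix()[:,2],Rt)
E
python3 - <<'E'
from rig import telemetry
from h import *
s=telemetry.sense(); M=Rq(s['ee_rot']).as_matrix(); d=18.7
c=s['eef_pos']-d*M[:,2]; print(c, s['force'])
for k,th in [((0,0,30),-30),((0,6,35),-17),((0,12,38),-4)]: print(th,*go(s,c+np.array(k),-10.2,th,d))
E
```

```text
[ 594.90776739 -328.26316828   65.52968372] [-0.09847849  3.72919208  4.4916097 ]
-30 [ 0.     0.125 -0.217] [-0.001 -0.007 -0.001]
-17 [-0.008  0.068 -0.281] [ 0.453 -0.007 -0.   ]
-4 [-0.017  0.005 -0.339] [ 0.906 -0.007  0.001]
```

>>> drive_tool(series="0 0.06 -0.1 0 0 0 0.3;0 0.125 -0.217 0 0 0 0.3;0 0.125 -0.217 0 0 0 0.3;0 0.1 -0.25 0.23 0 0 0.3;-0.01 0.07 -0.28 0.45 0 0 0.3;-0.01 0.04 -0.31 0.68 0 0 0.3;-0.02 0.01 -0.34 0.9 0 0 0.3;-0.02 0.01 -0.34 0.9 0 0 0.3")

```text
time_s: 4.85
eef_pos: [593.6, -320.0, 85.6]
ee_rot: [0.036, 0.995, -0.09, -0.001]
force: [0.5, -0.1, -5.0]
grip_width: 0.583
```

Run:
```python
from rig import telemetry
from h import *
s=telemetry.sense(); M=Rq(s['ee_rot']).as_matrix(); d=18.7
c=s['eef_pos']-d*M[:,2]; print(c, s['force'],s['grip_width'])
for k,th in [((595,-311,100),10),((595,-309,100),22)]: print(th,*go(s,k,-10.2,th,d))
```

```text
[ 593.75056842 -318.6601418   104.2825777 ] [ 0.52378162 -0.10808148 -4.99408348] 0.5833212806897572
10 [-0.002 -0.105  0.026] [ 0.495 -0.008 -0.003]
22 [-0.005 -0.152  0.014] [ 0.914 -0.008 -0.002]
```

>>> drive_tool(series="0 -0.05 0.02 0.25 0 0 0.3;0 -0.1 0.02 0.5 0 0 0.3;0 -0.13 0.02 0.7 0 0 0.3;0 -0.15 0.01 0.91 0 0 0.3;0 -0.15 0.01 0.91 0 0 0.3")

```text
time_s: 5.35
eef_pos: [595.6, -303.7, 81.2]
ee_rot: [-0.188, 0.978, -0.089, 0.017]
force: [-0.5, -0.8, -6.4]
grip_width: 0.584
```

Run:
```python
from rig import telemetry,eyes
from h import *
s=telemetry.sense(); M=Rq(s['ee_rot']).as_matrix(); d=18.7
c=s['eef_pos']-d*M[:,2]; print(c, s['force'],s['joints'])
for k,th in [((595,-309,85),30),((595,-309,70),30),((595,-309,65.5),30),((595,-309,64),30)]: print(th,*go(s,k,-10.2,th,d))
p=eyes.capture('wrist');t=eyes.capture('top')
a=crop(p,80,80,400,300,1,40);b=crop(t,310,155,100,75,4)
cv2.imwrite('pics/w3.png',np.hstack([a,b]))
```

```text
[ 594.36056272 -310.57593189   98.57775069] [-0.49198082 -0.848411   -6.37034843] [-0.76797901  0.85447002  1.06157798  0.31690769  1.44950166  0.9104154 ]
30 [0.003 0.007 0.109] [ 0.286 -0.003 -0.007]
30 [0.003 0.053 0.225] [ 0.286 -0.003 -0.007]
30 [0.003 0.067 0.26 ] [ 0.286 -0.003 -0.007]
30 [0.003 0.072 0.271] [ 0.286 -0.003 -0.007]
```

View pics/w3.png

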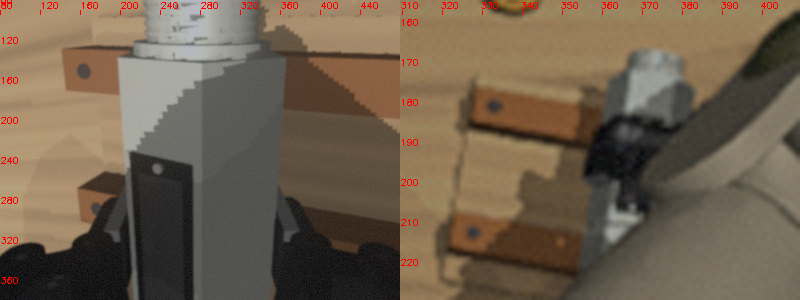

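The valve is held squely: in the wrist crop the plate is on the left upper flat, which becomes the top at +30°. Lower it onto the bearers.

>>> drive_tool(series="0 0 0.06 0.15 0 0 0.3;0 0.01 0.11 0.29 0 0 0.3;0 0.03 0.17 0.29 0 0 0.3;0 0.05 0.22 0.29 0 -0.01 0.3;0 0.06 0.245 0.29 0 -0.01 0.3;0 0.07 0.26 0.29 0 -0.01 0.3;0 0.07 0.265 0.29 0 -0.01 0.3;0 0.07 0.265 0.29 0 -0.01 0.3")

```text
time_s: 6.25
eef_pos: [597.4, -298.5, 49.9]
ee_rot: [-0.257, 0.962, -0.084, 0.025]
force: [0.8, 0.5, -5.1]
grip_width: 0.577
```

Run:
```python
from rig import telemetry,eyes
from h import *
s=telemetry.sense(); M=Rq(s['ee_rot']).as_matrix(); d=18.7
c=s['eef_pos']-d*M[:,2]; print(c, s['force'],s['grip_width'],s['joints'],M.round(3))
for k,th in [((595,-309,65),30),((595,-309,63),30),((595,-309,62),30)]: print(th,*go(s,k,-10.2,th,d))
```

```text
[ 595.71489212 -307.69277168   66.15769979] [ 0.76101399  0.51242579 -5.08705985] 0.5765904171772172 [-0.79930639  0.93512437  1.03543453  0.41999639  1.49903785  0.8445101 ] [[ 0.985 -0.149  0.09 ]
 [-0.174 -0.854  0.49 ]
 [ 0.004 -0.499 -0.867]]
30 [-0.004  0.015  0.002] [ 0.003 -0.004  0.01 ]
30 [-0.004  0.023  0.017] [ 0.003 -0.004  0.01 ]
30 [-0.004  0.027  0.024] [ 0.003 -0.004  0.01 ]
```

>>> drive_tool(series="0 0.004 0.007 0 0 0 0.3;0 0.006 0.011 0 0 0 0.3;0 0.008 0.014 0 0 0 0.3;0 0.008 0.014 0 0 0 0.3")

```text
time_s: 6.65
eef_pos: [597.6, -298.7, 49.3]
ee_rot: [-0.257, 0.962, -0.084, 0.025]
force: [-2.4, 0.1, 5.5]
grip_width: 0.576
```

Valve is on the bearers. Release briefly so it seats flat, then re-grip.

>>> drive_tool(series="0 0 0 0 0 0 0.3;0 0 0 0 0 0 0.3;0 0 0 0 0 0 0.7;0 0 0 0 0 0 0.75;0 0 0 0 0 0 0.75;0 0 0 0 0 0 0.75;0 0 0 0 0 0 0.75;0 0 0 0 0 0 0.75;0 0 0 0 0 0 0.5;0 0 0 0 0 0 0.3;0 0 0 0 0 0 0.3;0 0 0 0 0 0 0.3;0 0 0 0 0 0 0.3", newtons=40)

```text
time_s: 7.95
eef_pos: [597.6, -298.8, 49.4]
ee_rot: [-0.257, 0.962, -0.084, 0.025]
force: [-0.2, -0.8, 0.3]
grip_width: 0.579
```

Run:
```python
from rig import telemetry,eyes,nets
from h import *; import pickle
s=telemetry.sense(); print(s['force'],s['grip_width'],s['time_s'])
P=pickle.load(open('p0.pkl','rb'))
t=eyes.capture('top')
cv2.imwrite('pics/t4.png',crop(t,70,160,160,120,5))
```

```text
[-0.1894675  -0.82270035  0.31091065] 0.5788226004067335 7.95
```

View pics/t4.png

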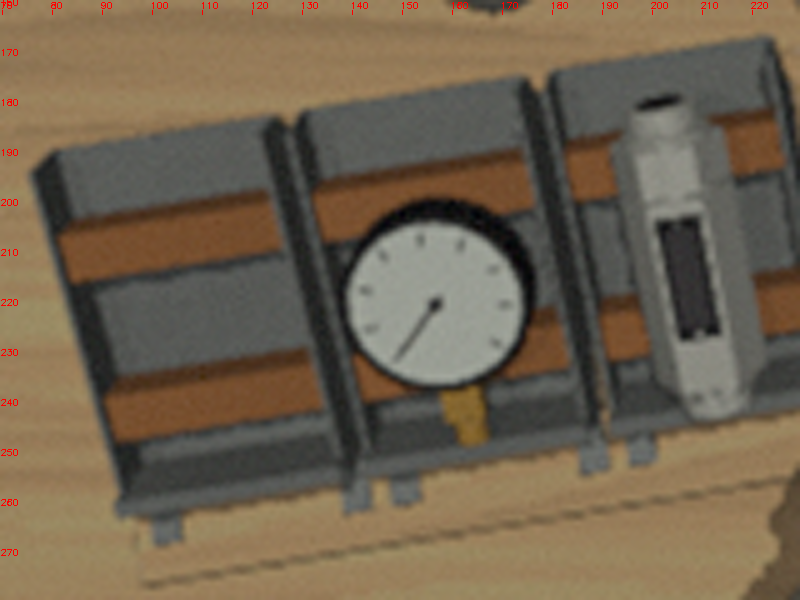

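The picture shows the empty tray's rails at crop (57–287, 202–283) and (105–328, 360–441), with the stock untouched. Fitting the seat pose from rail corners in the top and scene views.

```bash
cat > seat.py <<'E'
from h import *; import pickle
from scipy.optimize import least_squares
P=pickle.load(open('p0.pkl','rb'))
def Rseat(psi): return (R.from_euler('z',psi)*R.from_euler('y',-30,degrees=True)).as_matrix()
T=[((57,234),57.5,56),((70,283),32.5,56),((105,396),-32.5,56),((117,441),-57.5,56),((270,204),57.5,-52.5),((287,245),32.5,-52.5),((313,360),-32.5,-52.5),((328,403),-57.5,-52.5)]
S=[((723,400),57.5,56),((631,365),-32.5,56)]
UT=np.array([[70+u/5-.5,160+v/5-.5] for (u,v),_,_ in T]); US=np.array([[400+(u-400)/4-.5,175+(v-300)/4-.5] for (u,v),_,_ in S])
MT=np.array([[x,y,-25] for _,x,y in T]); MS=np.array([[x,y,-25] for _,x,y in S])
def f(q): 
    A=Rseat(q[3]).T; c=q[:3]
    return np.r_[(proj(P['top'],MT@A+c)-UT).ravel(),(proj(P['scene'],MS@A+c)-US).ravel()]
if __name__=='__main__':
    r=least_squares(f,[530,370,80,.15]); print(r.x.round(2),np.degrees(r.x[3])); print(r.fun.reshape(-1,2).round(1).tolist())
    for z in (60,80,100): 
        g=least_squares(lambda q:f([q[0],q[1],z,q[2]]),[530,370,.15]); print(z,g.x.round(2),round(g.cost,2))
E
python3 seat.py
```

```text
[5.1169e+02 3.6264e+02 1.1805e+02 1.8000e-01] 10.179242865539882
[[0.3, 0.2], [0.3, -0.4], [0.1, 0.1], [0.2, -0.2], [0.1, -0.8], [-0.9, 0.1], [-0.1, 0.3], [-0.8, 0.4], [-0.2, -0.3], [-0.6, 0.3]]
60 [5.1485e+02 3.8152e+02 2.6000e-01] 256.31
80 [5.1380e+02 3.7499e+02 2.3000e-01] 114.13
100 [5.1271e+02 3.6849e+02 2.0000e-01] 27.75
```

Fit is good (residuals under 1 px): seat ≈ (512, 363, 118), yaw 10.2°. Lift and carry.

>>> drive_tool(series="0 -0.04 -0.07 0 0 0 0.3;0 -0.17 -0.29 0 0 0 0.3;0 -0.33 -0.58 0 0 0 0.3;0 -0.5 -0.87 0 0 0 0.3;0 -0.5 -0.87 0 0 0 0.3", newtons=60)

```text
time_s: 8.5
eef_pos: [598.3, -299.6, 176.1]
ee_rot: [-0.254, 0.963, -0.083, 0.029]
force: [1.0, -0.2, -4.0]
grip_width: 0.566
```

>>> drive_tool(series="-0.02 -0.2 -0.1 0 0 0 0.3;-0.05 -0.43 -0.22 0 0 0 0.3;-0.07 -0.67 -0.34 0 0 0 0.3;-0.07 -0.67 -0.34 0 0 0 0.3")

```text
time_s: 8.9
eef_pos: [598.3, -247.2, 254.4]
ee_rot: [-0.253, 0.964, -0.081, 0.031]
force: [-0.5, 0.5, -4.3]
grip_width: 0.576
```

>>> drive_tool(series="-0.04 -0.2 0.12 0 0 0 0.3;-0.1 -0.5 0.29 0 0 0 0.3;-0.17 -0.85 0.49 0 0 0 0.3;-0.17 -0.85 0.49 0 0 0 0.3")

```text
time_s: 9.3
eef_pos: [597.6, -122.5, 251.7]
ee_rot: [-0.254, 0.964, -0.079, 0.028]
force: [0.1, -0.7, -4.2]
grip_width: 0.575
```

>>> drive_tool(series="-0.04 -0.2 0.12 0 0 0 0.3;-0.1 -0.5 0.29 0 0 0 0.3;-0.17 -0.85 0.49 0 0 0 0.3;-0.17 -0.85 0.49 0 0 0 0.3")

```text
time_s: 9.7
eef_pos: [595.9, 1.8, 249.3]
ee_rot: [-0.255, 0.964, -0.077, 0.026]
force: [-0.5, -0.5, -4.3]
grip_width: 0.578
```

Run:
```python
from rig import telemetry
from h import *
s=telemetry.sense(); M=Rq(s['ee_rot']).as_matrix(); d=18.7
c=s['eef_pos']-d*M[:,2]; print(c, s['force'],s['grip_width'],np.round(s['joints'],2),s['time_s'])
print(*go(s,(550,80,255),0,30,d,12)); print(*go(s,(520,360,255),10.2,30,d,30))
```

```text
[594.22238477  -7.35394883 265.5912449 ] [-0.49053066 -0.46814069 -4.25805605] 0.5779996708453969 [-0.41  0.46  1.33  0.51  1.49  1.24] 9.7
[-0.468 -0.537  0.398] [ 0.046  0.184 -0.476]
[-1.067 -2.526  1.507] [ 0.192  0.551 -1.08 ]
```

>>> drive_tool(series="-0.1 -0.12 0.1 0.01 0.04 -0.1 0.3;-0.23 -0.27 0.2 0.02 0.09 -0.24 0.3;-0.36 -0.41 0.3 0.03 0.14 -0.36 0.3;-0.47 -0.54 0.38 0.05 0.18 -0.48 0.3;-0.47 -0.54 0.38 0.05 0.18 -0.48 0.3")

```text
time_s: 10.2
eef_pos: [551.0, 90.1, 239.6]
ee_rot: [-0.259, 0.96, 0.029, 0.099]
force: [0.8, 0.1, -4.7]
grip_width: 0.576
```

Run:
```python
from rig import telemetry
from h import *
s=telemetry.sense(); d=18.7
for k in [((535,180,258),3,30,d,18),((522,270,258),7,30,d,24),((515,360,258),10.2,30,d,30)]: print(*go(s,*k))
print(np.round(s['joints'],2))
```

```text
[-0.084 -0.739  0.379] [ 0.02   0.142 -0.187]
[-0.178 -1.404  0.736] [ 0.067  0.257 -0.405]
[-0.222 -2.065  1.102] [ 0.119  0.386 -0.597]
[-0.31  0.3   1.6   0.59  1.28  1.02]
```

>>> drive_tool(series="-0.03 -0.25 0.12 0.01 0.05 -0.07 0.3;-0.06 -0.5 0.25 0.02 0.1 -0.14 0.3;-0.08 -0.75 0.38 0.03 0.14 -0.2 0.3;-0.11 -0.95 0.49 0.035 0.18 -0.26 0.3;-0.11 -0.95 0.49 0.035 0.18 -0.26 0.3")

```text
time_s: 10.7
eef_pos: [534.9, 219.9, 241.7]
ee_rot: [-0.262, 0.949, 0.082, 0.156]
force: [-0.2, 0.1, -5.0]
grip_width: 0.574
```

Run:
```python
from rig import telemetry
from h import *
s=telemetry.sense(); d=18.7
for k in [((520,290,258),7.5,30,d,25),((515,325,258),10.2,30,d,30),((515,360,258),10.2,30,d,30)]: print(*go(s,*k))
print(np.round(s['joints'],2))
```

```text
[-0.019 -0.593  0.318] [ 0.039  0.107 -0.174]
[-0.029 -0.855  0.459] [ 0.083  0.216 -0.334]
[-0.007 -1.103  0.612] [ 0.083  0.216 -0.334]
[-0.06  0.24  1.69  0.67  1.05  1.04]
```

>>> drive_tool(series="-0.01 -0.25 0.13 0.02 0.05 -0.08 0.3;-0.02 -0.5 0.27 0.04 0.1 -0.17 0.3;-0.03 -0.8 0.43 0.06 0.16 -0.25 0.3;-0.02 -1 0.55 0.08 0.21 -0.33 0.3;-0.02 -1 0.55 0.08 0.21 -0.33 0.3")

```text
time_s: 11.2
eef_pos: [520.1, 357.7, 241.9]
ee_rot: [-0.271, 0.924, 0.15, 0.224]
force: [-0.1, -0.1, -4.0]
grip_width: 0.574
```

Run:
```python
from rig import telemetry,eyes
from h import *; from seat import Rseat; import pickle
s=telemetry.sense(); d=18.7; M=Rq(s['ee_rot']).as_matrix()
q=[511.7,362.6,118.0]; A=Rseat(np.radians(10.2))
print('c',s['eef_pos']-d*M[:,2],np.round(s['joints'],2),s['time_s'],s['force'])
for k in [(20,0,100),(8,0,40),(4,0,10)]: print(k,*go(s,q+A@np.array(k),10.2,30,d,30))
p=eyes.capture('wrist'); pickle.dump((s,p),open('w5.pkl','wb'))
f=crop(p,0,0,560,420,1.4,40)
for x in (57.5,32.5,-32.5,-57.5):
    for y in (56,-56):
        u=proj(p,A@np.array([x,y,-25])+q)[0]*1.4; cv2.circle(f,(int(u[0]),int(u[1])),3,(0,255,0),1)
cv2.imwrite('pics/w5.png',f)
```

```text
c [513.90968234 347.06709534 256.02050244] [0.21 0.27 1.69 0.75 0.79 1.03] 11.2 [-0.08175774 -0.13287097 -4.02318423]
(20, 0, 100) [-0.402 -0.03   0.211] [ 0.     0.014 -0.001]
(8, 0, 40) [-0.499  0.22   0.645] [ 0.     0.014 -0.001]
(4, 0, 10) [-0.53   0.345  0.862] [ 0.     0.014 -0.001]
```

View pics/w5.png

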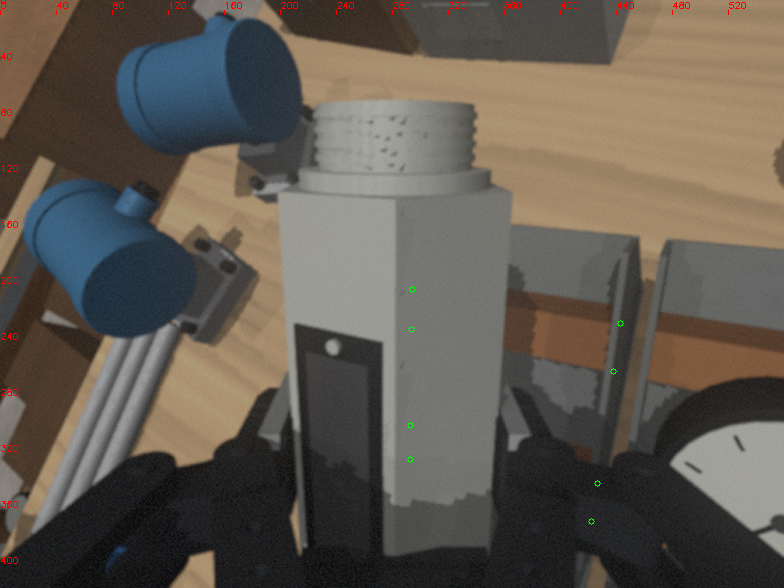

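The overlay of the fitted rail ends (620,323), (613,371) agrees with the rail visible at the right. The valve is held square, plate on the left flat. Check the valve's position in the hand along its length.

Run:
```python
from h import *; import pickle
from scipy.optimize import least_squares
s,p=pickle.load(open('w5.pkl','rb')); Mt=Rq(s['ee_rot']); g=s['eef_pos']-18.7*Mt.as_matrix()[:,2]
X=np.array([[65,14.43,25],[65,-14.43,25],[65,-28.87,0],[33,11.5,25],[33,-11.5,25]])
U=np.array([[278,194],[395,192],[512,192],[295,323],[383,344]])/1.4
base=Mt*down(0).inv()*R.from_euler('x',0)
def pose(q): # valve rotation: tool-down frame with roll -30
    return Mt*down(0)*R.from_euler('x',-30+q[3],degrees=True)
def f(q): 
    Rv=pose(q); return (proj(p,Rv.apply(X+0)+g+Mt.apply(q[:3]))-U).ravel()
r=least_squares(f,[0,0,0,0]); print(r.x.round(2),r.fun.reshape(-1,2).round(1).tolist())
Rv=pose(r.x); print(Rv.as_matrix().round(2), np.degrees(np.arccos(Rv.as_matrix()[2,2])))
r=least_squares(lambda a:f([a[0],0,0,0]),[0]);print(r.x,r.fun.round(1))
```

```text
[-0.96 -0.23  4.83 -0.18] [[1.6, -4.3], [-0.7, 2.3], [-2.5, -2.8], [2.5, 3.0], [-0.6, 1.7]]
[[ 0.85 -0.18 -0.49]
 [ 0.16  0.98 -0.08]
 [ 0.49 -0.    0.87]] 29.645195238117317
[-0.02988405] [-1.2 -5.9  0.6  0.7  2.1 -4.5  0.5  5.7  0.1  5.3]
```

>>> drive_tool(series="-0.13 -0.01 0.07 0 0 0 0.3;-0.27 -0.02 0.14 0 0.01 0 0.3;-0.4 -0.03 0.21 0 0.014 0 0.3;-0.43 0.07 0.36 0 0.014 0 0.3;-0.46 0.15 0.5 0 0.014 0 0.3;-0.49 0.22 0.645 0 0.014 0 0.3;-0.49 0.22 0.645 0 0.014 0 0.3")

```text
time_s: 11.95
eef_pos: [507.1, 368.0, 140.2]
ee_rot: [-0.27, 0.925, 0.147, 0.225]
force: [-1.7, 0.6, -4.1]
grip_width: 0.573
```

Run:
```python
from rig import telemetry,eyes
from h import *; from seat import Rseat
s=telemetry.sense(); d=18.7; M=Rq(s['ee_rot']).as_matrix()
q=np.array([511.7,362.6,118.0]); A=Rseat(np.radians(10.2))
print('c in seat',A.T@(s['eef_pos']-d*M[:,2]-q),s['force'],np.round(s['joints'],2))
for k in [(7,0,10),(6,0,2),(6,0,-2)]: print(k,*go(s,q+A@np.array(k),10.2,30,d,30))
t=eyes.capture('top');c=eyes.capture('scene');p=eyes.capture('wrist')
a=np.hstack([crop(t,60,150,133,100,3),crop(c,380,150,133,100,3)])
w=cv2.resize(p['frame'][:,:,::-1],(400,300)); 
cv2.imwrite('pics/t6.png',np.vstack([a,np.hstack([w,w*0])[:,:a.shape[1]]]))
```

```text
c in seat [ 8.04142809 -3.21000458 37.27499451] [-1.67196014  0.58826699 -4.14750142] [0.24 0.4  1.83 0.98 0.6  0.75]
(7, 0, 10) [-0.007  0.089  0.211] [ 0.006  0.007 -0.012]
(6, 0, 2) [-0.015  0.123  0.268] [ 0.006  0.007 -0.012]
(6, 0, -2) [-0.015  0.139  0.297] [ 0.006  0.007 -0.012]
```

View pics/t6.png

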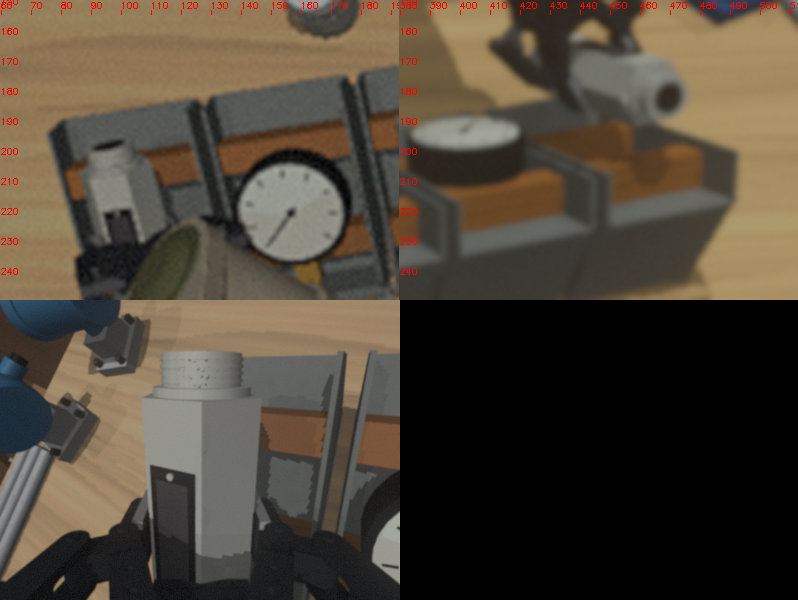

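The views show the valve over the empty tray, aligned, with the gauge untouched. Lower towards the slope.

>>> drive_tool(series="0 0.03 0.07 0 0 0 0.3;0 0.06 0.14 0 0 0 0.3;-0.01 0.08 0.18 0 0 -0.01 0.3;-0.01 0.09 0.21 0 0 -0.01 0.3;-0.01 0.1 0.23 0 0.007 -0.01 0.3;-0.01 0.1 0.23 0 0.007 -0.01 0.3")

```text
time_s: 12.7
eef_pos: [520.4, 374.8, 117.0]
ee_rot: [-0.271, 0.923, 0.15, 0.229]
force: [0.7, -0.1, -4.2]
grip_width: 0.572
```

Run:
```python
from rig import telemetry,eyes
from h import *; from seat import Rseat
s=telemetry.sense(); d=18.7; M=Rq(s['ee_rot']).as_matrix()
q=np.array([511.7,362.6,118.0]); A=Rseat(np.radians(10.2))
print('c in seat',A.T@(s['eef_pos']-d*M[:,2]-q),s['force'])
t=eyes.capture('top');c=eyes.capture('scene')
print('top pred',proj(t,q+A@np.array([91,-3,37])),'seen 96,200; scene pred',proj(c,q+A@np.array([91,-3,37])),'seen 470,182')
for k in [(6,0,2),(6,0,-2),(6,0,-4)]: print(k,*go(s,q+A@np.array(k),10.2,30,d,30))
cv2.imwrite('pics/t7.png',np.hstack([crop(t,70,170,80,100,5),crop(c,420,155,80,100,5)]))
```

```text
c in seat [ 8.6888468   1.18657557 10.02851943] [ 0.67499855 -0.06158001 -4.23302495]
top pred [[ 94.87613941 197.51562671]] seen 96,200; scene pred [[469.30542331 181.83874144]] seen 470,182
(6, 0, 2) [-0.023  0.042  0.053] [ 0.004 -0.009  0.004]
(6, 0, -2) [-0.024  0.058  0.082] [ 0.004 -0.009  0.004]
(6, 0, -4) [-0.024  0.067  0.096] [ 0.004 -0.009  0.004]
```

>>> drive_tool(series="0 0.015 0.02 0 -0.01 0 0.3;0 0.03 0.04 0 -0.01 0 0.3;0 0.04 0.053 0 -0.01 0 0.3;0 0.04 0.053 0 -0.01 0 0.3")

```text
time_s: 13.2
eef_pos: [524.6, 374.5, 110.3]
ee_rot: [-0.27, 0.923, 0.15, 0.227]
force: [-0.5, 0.2, -5.1]
grip_width: 0.574
```

>>> drive_tool(series="0 0.004 0.007 0 0 0 0.3;0 0.006 0.01 0 0 0 0.3;0 0.006 0.01 0 0 0 0.3")

```text
time_s: 13.5
eef_pos: [525.3, 374.6, 109.1]
ee_rot: [-0.27, 0.923, 0.15, 0.227]
force: [-0.6, 0.1, -3.6]
grip_width: 0.577
```

Not yet touching (force about −4 to −5). Continue in small steps.

>>> drive_tool(series="0 0.004 0.007 0 0 0 0.3;0 0.006 0.01 0 0 0 0.3;0 0.006 0.01 0 0 0 0.3")

```text
time_s: 13.8
eef_pos: [525.9, 374.7, 107.8]
ee_rot: [-0.27, 0.924, 0.15, 0.227]
force: [0.5, 0.3, -4.2]
grip_width: 0.573
```

>>> drive_tool(series="0 0.004 0.007 0 0 0 0.3;0 0.006 0.01 0 0 0 0.3;0 0.006 0.01 0 0 0 0.3")

```text
time_s: 14.1
eef_pos: [526.0, 374.8, 107.6]
ee_rot: [-0.271, 0.923, 0.151, 0.227]
force: [-14.4, -10.1, 9.4]
grip_width: 0.576
```

Run:
```python
from rig import telemetry,eyes
from h import *; from seat import Rseat
s=telemetry.sense(); d=18.7; M=Rq(s['ee_rot']).as_matrix()
q=np.array([511.7,362.6,118.0]); A=Rseat(np.radians(10.2))
print('c in seat',A.T@(s['eef_pos']-d*M[:,2]-q),'force seat',A.T@s['force'], s['grip_width'])
```

```text
c in seat [ 8.92822285  0.13145608 -0.91456375] force seat [-9.11641845 -7.35726592 16.15567341] 0.5756823781706543
```

Touched the rails at z≈−0.5. Ease off slightly and slide down to the lip.

>>> drive_tool(series="0 -0.003 -0.005 0 0 0 0.3;-0.015 -0.003 -0.005 0 0 0 0.3;-0.03 -0.003 -0.005 0 0 0 0.3;-0.045 -0.003 -0.005 0 0 0 0.3;-0.045 -0.003 -0.005 0 0 0 0.3")

```text
time_s: 14.6
eef_pos: [520.8, 373.9, 105.1]
ee_rot: [-0.271, 0.923, 0.151, 0.227]
force: [-0.9, 0.1, -4.9]
grip_width: 0.578
```

>>> drive_tool(series="-0.01 0 0 0 0 0 0.3;-0.02 0 0 0 0 0 0.3;-0.02 0 0 0 0 0 0.3")

```text
time_s: 14.9
eef_pos: [518.7, 373.5, 103.9]
ee_rot: [-0.271, 0.923, 0.151, 0.227]
force: [-0.0, -0.3, -4.4]
grip_width: 0.578
```

Run:
```python
from rig import telemetry,eyes
from h import *; from seat import Rseat
s=telemetry.sense(); d=18.7; M=Rq(s['ee_rot']).as_matrix()
q=np.array([511.7,362.6,118.0]); A=Rseat(np.radians(10.2))
print('c in seat',A.T@(s['eef_pos']-d*M[:,2]-q),'force seat',A.T@s['force'], s['grip_width'])
```

```text
c in seat [ 0.64670489  0.13817344 -0.40971021] force seat [-2.25424146 -0.30514979 -3.72978037] 0.5783114181247729
```

>>> drive_tool(series="-0.008 0 0 0 0 0 0.3;-0.012 0 0 0 0 0 0.3;-0.012 0 0 0 0 0 0.3")

```text
time_s: 15.2
eef_pos: [518.6, 373.3, 104.1]
ee_rot: [-0.271, 0.923, 0.151, 0.228]
force: [5.3, 1.1, -1.9]
grip_width: 0.574
```

>>> drive_tool(series="-0.008 0 0 0 0 0 0.3;-0.012 0 0 0 0 0 0.3;-0.012 0 0 0 0 0 0.3")

```text
time_s: 15.5
eef_pos: [518.4, 373.1, 104.4]
ee_rot: [-0.271, 0.923, 0.15, 0.229]
force: [5.6, 2.3, -1.3]
grip_width: 0.574
```

The lip is reached: the tool stopped and the force changed sign. Settle onto the rails and look before opening.

>>> drive_tool(series="0.005 0.004 0.007 0 0 0 0.3;0.005 0.006 0.01 0 0 0 0.3;0.005 0.006 0.01 0 0 0 0.3;0.005 0.006 0.01 0 0 0 0.3")

```text
time_s: 15.9
eef_pos: [519.2, 373.3, 103.6]
ee_rot: [-0.271, 0.923, 0.15, 0.229]
force: [-4.8, -3.4, 3.5]
grip_width: 0.575
```

Run:
```python
from rig import telemetry,eyes
from h import *; from seat import Rseat
s=telemetry.sense(); d=18.7; M=Rq(s['ee_rot']).as_matrix()
q=np.array([511.7,362.6,118.0]); A=Rseat(np.radians(10.2))
print('c in seat',A.T@(s['eef_pos']-d*M[:,2]-q),'force seat',A.T@s['force'], s['grip_width'])
t=eyes.capture('top');c=eyes.capture('scene');p=eyes.capture('wrist')
a=np.hstack([crop(t,60,150,133,100,3),crop(c,380,150,133,100,3)])
w=cv2.resize(p['frame'][:,:,::-1],(400,300))
cv2.imwrite('pics/t8.png',np.vstack([a,np.hstack([w,w*0])[:,:a.shape[1]]]))
```

```text
c in seat [ 0.74464079 -0.1082592  -0.88669218] force seat [-2.84092935 -2.47773275  5.65396879] 0.5746590750619694
```

View pics/t8.png

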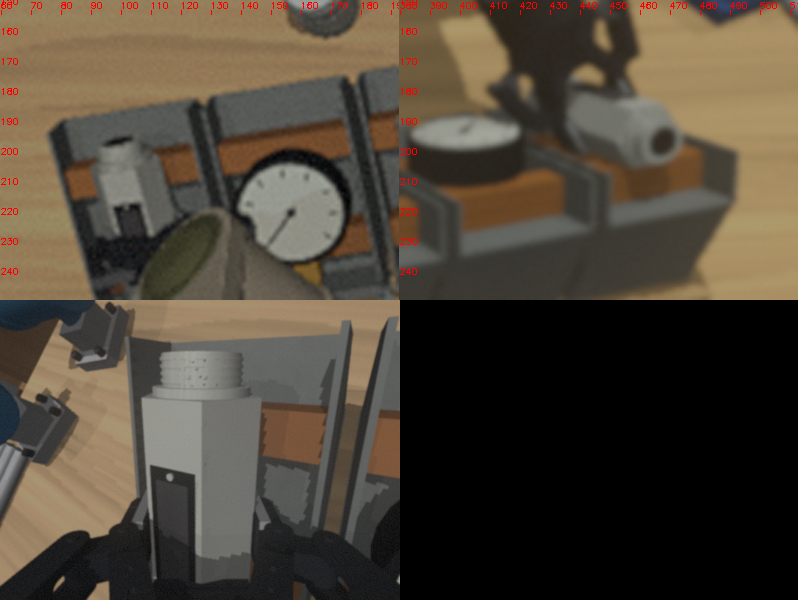

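The valve lies on the rails in the tray, plate up and tail end at the lip. Open partway, so the lower finger clears the cheek, and back out along the tool axis.

>>> drive_tool(series="0 0 0 0 0 0 0.58;0 0 0 0 0 0 0.62;0 0 0 0 0 0 0.66;0 0 0 0 0 0 0.7;0 0 0 0 0 0 0.72;0 0 0 0 0 0 0.74;0 0 0 0 0 0 0.74;0 0 0 0 0 0 0.74")

```text
time_s: 16.85
eef_pos: [519.1, 373.4, 103.6]
ee_rot: [-0.271, 0.923, 0.15, 0.229]
force: [-0.8, 0.6, 0.8]
grip_width: 0.737
```

>>> drive_tool(series="0 0 -0.05 0 0 0 0.74;0 0 -0.15 0 0 0 0.74;0 0 -0.3 0 0 0 0.74;0 0 -0.5 0 0 0 0.74;0 0 -0.75 0 0 0 0.74;0 0 -1 0 0 0 0.74;0 0 -1 0 0 0 0.74")

```text
time_s: 17.55
eef_pos: [478.5, 303.7, 196.8]
ee_rot: [-0.27, 0.922, 0.15, 0.232]
force: [0.7, -0.4, -0.3]
grip_width: 0.735
```

Run:
```python
from rig import telemetry,eyes
from h import *; from seat import Rseat
s=telemetry.sense(); print(s['eef_pos'],s['force'],s['time_s'],s['grip_width'])
t=eyes.capture('top');c=eyes.capture('scene');p=eyes.capture('wrist')
q=np.array([511.7,362.6,118.0]); A=Rseat(np.radians(10.2))
f=p['frame'][:,:,::-1].copy()
for x,y,z in [(x,y,25) for x in(33,-33) for y in (11.5,-11.5)]+[(65,14.4,25),(65,-14.4,25),(-65,-14.4,25),(-65,14.4,25)]:
    u=proj(p,q+A@np.array([x,y,z]))[0]; cv2.circle(f,(int(u[0]),int(u[1])),3,(0,255,0),1)
a=np.hstack([crop(t,60,150,133,60,3),crop(c,380,150,133,60,3)])
cv2.imwrite('pics/t9.png',np.vstack([a,cv2.copyMakeBorder(f,0,0,0,a.shape[1]-560,0)]))
```

```text
[478.47546788 303.68725632 196.79297591] [ 0.67293925 -0.36204872 -0.29967107] 17.55 0.7349865525289223
```

View pics/t9.png

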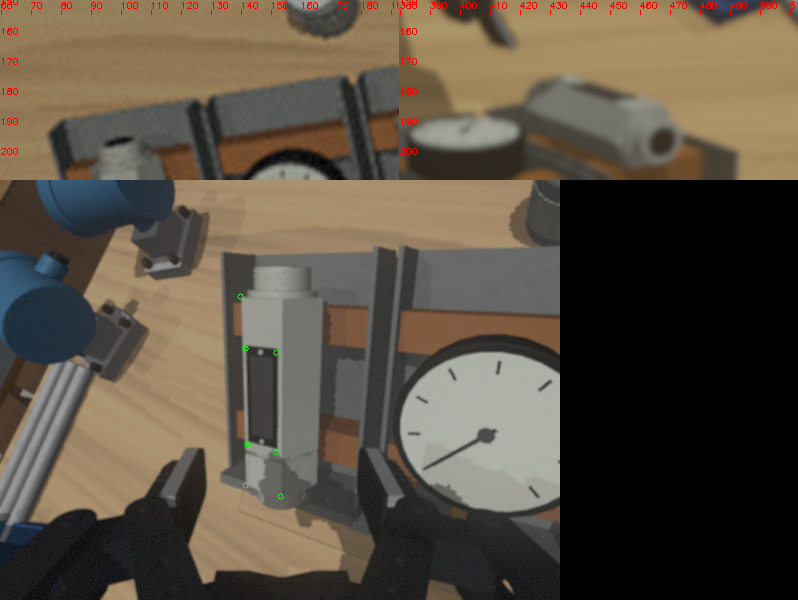

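The released valve's plate corners match the prediction at the seat (within about 3 px), and the gauge is undisturbed. The gripper is clear and the force is about 0, so I'm handing in.

```bash
python3 -c "
from rig import ctrl
print(ctrl.finish_job())"
```

```text
the job is handed in; nothing more can be done
None
```

The job is handed in at about 18 s of the 64 s allowed. No verdict came back, so success rests on my own checks.

- **Roll:** I gripped the valve across two flats with the tool leaning 30°, lifted it slightly and turned it one flat. I set it on the bearers nameplate up, let go so it seated flat, and re-gripped. I did not photograph the nameplate on the bearers; contact force and opening width agreed with it lying flat.
- **Placing:** I carried it to the left-hand, empty tray and lowered it onto the rails until the wrist felt them. I then slid it down until it stopped at the lip, settled it, opened the fingers partway and backed out.
- **Last checks:** Before release the grip point read within 1 mm of the fitted seat in all three axes. After release, the nameplate corners in the wrist picture fell within about 3 px of where the seat predicts, plate up. The force was about 0 with the gripper clear, and the gauge in the next tray looked undisturbed. I did not recheck the stock valve or the loose things on the bench at the end, though the gripper stayed well above them.
- **Disagreement:** A wrist-camera fit put the valve about 5 mm deeper in the fingers than the contact heights did. Its residuals were up to 4 px, so I trusted the contact heights.

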